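# Set the running clearance of a pipe clamp

### The job

On the welding table, take the clamp with the red knob (it holds the grey steel pipe): screw its knob down clockwise until it bottoms on the pipe, then back it off an eighth of a turn so that the pipe can still be turned under the torch, and let go. Leave the clamp with the blue knob as it is.

Things in the scene. Friction and masses are not known exactly. Their poses are not given: they have to be found in the camera images.
- red_knob (a joint): turn of the red thumbscrew, rad: 0 = bottomed on the pipe (hard stop), growing as it is unscrewed (anticlockwise seen from above); 0.785 is an eighth of a turn off the bottom. It starts 0.8 to 1.4 off the bottom, turns with light friction (0.08 N m) and stays where it is left; its height does not change.
- red_grip (a point): on the axis of the red knob at the height to grip, 140 mm above the table. The knob is a red upright bar, 50 mm long, 14 thick, from 122 to 152 mm above the table, a white dot on top at one end. The point turns with it: x along the bar (dot at the -x end), y across its thickness, z up. Below the bar: a 13 mm stem, then a brass nut 26 mm across, top at 112 mm.
- red_clamp: clamp fixed to the table; origin on the table under the knob's axis, z up. Green base 130 x 100 mm, V-block, grey steel pipe (diameter 48, length 140 mm) along y; green cross bar 134 x 36 mm along x, top at 104 mm (bolt heads at its ends 111 mm). With the screw bottomed the red bar lies along the clamp's x axis (over the cross bar), white dot to -x. Stands left or right, turned up to 0.5 rad.
- blue_tip (a point): a point 22 mm from the axis, at the top of the blue knob (152 mm above the table) at the end away from its white dot. The blue knob sits on a clamp of the same build, which holds a copper pipe, at least 240 mm from the red one: not to be touched.
Mind the look-alikes: they are no part of the job. Leave any purple look-alike of the red_clamp alone.

How it is judged:
By the outcome, as a careful person would: the job done as asked, in the order asked, and still so for the second after the job is handed in, with the robot touching nothing.
It also fails if it takes over 32 s, if anything falls off the work surface, if the arm or the gripper's body presses on something with over 40 N, if the wrist force passes 120 N, or if a joint passes its speed limit or range.

### The arm

A 6-joint arm with a two-finger parallel gripper is mounted at the origin on the work surface. World frame = base frame: x ahead of the robot, y to its left, z up, the work surface at z = 0. Lengths are in mm, angles in rad, forces in N, time in s.
With the tool pointing down it reaches from about 275 to 750 mm from the base axis. Payload 10.2 kg.
Tool frame: the origin (TCP) lies midway between the tips of the shut fingers; the grasp point (between the pads) lies 19 mm behind it; z points along the fingers, y is the line along which they close (so a half turn about z gives the same grasp; the last joint's range is limited). The gripper opens to 85 mm and grips with 20 to 120 N. Pads are 22 mm wide; open, the fingers measure 114 mm over their backs; the gripper's body (76 mm by 85 mm) begins 54 mm behind the grasp point. The pads swing forward as they close: fully open they stand 13 mm farther back than shut.
Start: joints at [-1.327, 0.313, 1.498, -0, 1.331, -0.223], TCP at [236.255, -468.844, 231.294] pointing down, gripper open.
Joint ranges: [-2.94, 2.94], [-0.97, 2.17], [0.19, 2.56], [-1.23, 4.37], [0.02, 3.11], [-2.88, 2.88]. Speed limits (rad/s): [2.39, 2.39, 3.01, 3.14, 3.14, 3.14].

### API

Orientations are given as a unit quaternion [w, x, y, z].
In Python, from rig import ctrl gives the robot as it stands.
- The arm moves only by the tool send_rows, never from a script. Its argument "targets" is a list of rows, each a list of 7 numbers: the closure, from -1 (fully open) to 1 (shut), so that 0 is half open, then the shift along the tool's x, y, z in m, then the turn, a rotation vector about the tool's x, y, z in rad. In form: [[claw, dx, dy, dz, ax, ay, az], ...]. A call has exactly 10 rows; each row shifts and turns the commanded pose from where the row before left it, along the tool's axes as they then stand; what a row does not reach is not made up. A row lasts 1/8 s, in which the tool goes at most 62.5 mm and 10.7 degrees, less where a joint would pass 70% of its speed; a pose out of reach is approached as far as the arm can. A call with a gripper value outside its range is refused whole. The fingers move at their own pace and stop on an object; "squeeze" is the grip in N (left out, the last holds). Time passes only in rows, so rows that do not move let the fingers close, or fill a call up. It gives the time, the measured TCP pose, the force, the opening and the grip force at its end, in the units of the state.
- ctrl.sense(): the state, without advancing time (a new reading comes with each control period).
- ctrl.capture(name): name is "side" or "top"; returns a dict with "img" (400x640x3 uint8, red, green, blue), "camera_matrix" (3x3 intrinsics, pixels), "R" (3x3) and "t" (3): a world point X has camera coordinates R X + t. Camera axes: x right, y down, z forward; pixel columns grow to the right and rows downward; lengths in mm; the calibration is good to about 2 mm. A picture is of the moment at which its call begins. There is no depth.
- ctrl.finish_job(): hands the job in; it is judged then, once.
Trained networks look in a picture, given as the dict that the camera call returned (one of the last four; its "shot" number tells which), for a name from the list of things; names that differ only in an ending like _2 or _b are one class to them, and where a whole thing is asked for, a point or a joint stands for the part that bears it (a point fixed in the world has none). Each returns a list of dicts, best first, with "score" (0 to 1); they miss things now and then, are a little off and sometimes report something else, mostly with a low value. They report only what shows in the picture. A call takes as long as a camera call. They do not tell look-alikes from the thing itself.
- ctrl.boxes_of(query, picture): "extent" ([left, top, width, height] in pixels, round what is visible of it).
- ctrl.landmark_of(query, picture): "point" ([column, row] in pixels: a listed point, or the origin of a listed thing).
The state is a dict: "time_s": time; "joints": joint angles; "dq": joint speeds; "tau": joint torques, N m; "eef_pos": TCP position; "ee_rot": TCP orientation; "force": force on the tool from outside, world axes, zero at the start; "wrist_torque": the same for the moment, N m; "grip_width": opening from 0.0 (shut) to 1.0 (fully open); "grip_force": force on a finger pad.
Only numpy, scipy, OpenCV 4.12 (cv2) and the standard library are available. Lean on these libraries where they do the work, as an engineer would, in place of code of your own. Each camera call takes 0.05 s, during which the arm holds its last target. There are 200 camera calls.

## Working session

There is one attempt and no reset: what is moved stays moved. The work goes in short steps, Python scripts to look and compute and a tool call to move; the robot and the scene stay as the last step left them, time stands still between calls to the robot, and variables do not carry over. Pictures are saved under pics/ and viewed, at most 10 in all, crops included, and the job is handed in when it is done.

Besides the shell and the picture viewer there is one more tool, called after "Emit:" by a JSON object that holds its "api" and its "payload", one argument or row to a line. send_rows: Moves the arm, as the interface text tells. Its arguments: {"type":"object","properties":{"targets":{"type":"array"},"squeeze":{"type":"number"}},"required":["targets"]}

```bash
mkdir -p pics; cat > h.py <<'E'
import numpy as np, cv2
from rig import ctrl
def pix2z(p,c,z):
    K=np.array(c["camera_matrix"]);R=np.array(c["R"]);t=np.array(c["t"])
    d=R.T@np.linalg.inv(K)@np.array([p[0],p[1],1.]);o=-R.T@t
    return o+d*(z-o[2])/d[2]
def proj(X,c):
    q=np.array(c["camera_matrix"])@(np.array(c["R"])@np.array(X,float)+np.array(c["t"]));return q[:2]/q[2]
E
python3 - <<'E'
from h import *
for n in("top","side"):
    c=ctrl.capture(n);cv2.imwrite(f"pics/{n}1.png",c["img"][:,:,::-1])
    for q,z in(("red_grip",140),("red_clamp",0),("blue_tip",152)):
        for d in ctrl.landmark_of(q,c):print(n,q,round(d["score"],2),np.round(d["point"]),np.round(pix2z(d["point"],c,z)))
    for d in ctrl.boxes_of("red_knob",c):print(n,round(d["score"],2),d["extent"])
s=ctrl.sense();print(s)
E
```

```text
top red_grip 0.5 [407. 292.] [ 292. -170.  140.]
top red_grip 0.47 [397. 191.] [ 491. -148.  140.]
top red_clamp 0.86 [399. 280.] [ 299. -176.    0.]
top red_clamp 0.73 [389. 194.] [ 493. -151.    0.]
top blue_tip 0.55 [237. 166.] [532. 171. 152.]
top 0.8 [395.0, 180.6, 9.8, 24.3]
top 0.8 [399.0, 277.4, 21.4, 28.4]
side red_grip 0.76 [406. 147.] [ 299. -171.  140.]
side red_grip 0.71 [313. 145.] [ 493. -150.  140.]
side red_clamp 0.65 [401. 193.] [ 292. -184.    0.]
side red_clamp 0.64 [314. 189.] [ 495. -168.    0.]
side blue_tip 0.6 [257. 253.] [534. 173. 152.]
side 0.89 [302.3, 137.3, 22.6, 19.7]
side 0.83 [395.6, 137.0, 25.7, 21.7]
{'time_s': 0.5, 'joints': array([-1.32739096e+00,  3.12915843e-01,  1.49777617e+00, -3.93116642e-06,
        1.33097836e+00, -2.23404099e-01]), 'dq': array([ 2.79854888e-04, -5.31439213e-04,  5.62147302e-05, -3.35353685e-04,
       -1.91440174e-03, -1.03056836e-04]), 'tau': array([-5.54419075e-04, -4.11927223e+01, -2.59767973e+01, -1.49202010e-04,
        7.48753391e-04,  1.46447633e-05]), 'eef_pos': array([ 236.25273517, -468.81923821,  231.25736172]), 'ee_rot': array([-3.88377639e-05,  9.72884441e-01,  2.31291726e-01, -2.29782327e-06]), 'force': array([ 0.10375648, -0.09201359, -0.09883974]), 'wrist_torque': array([-0.0187459 ,  0.0163585 , -0.03557129]), 'grip_force': 0.0, 'grip_width': 1.0019716513423345}
```

View pics/top1.png

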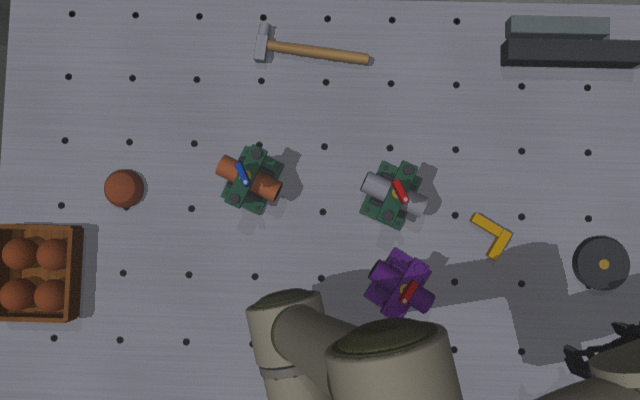

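View pics/side1.png

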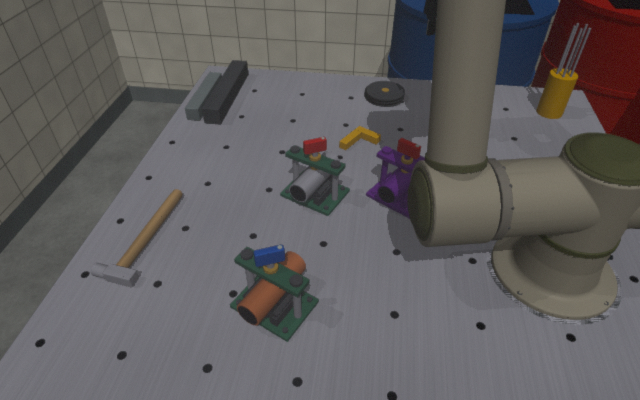

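Both pictures show the green red-knob clamp near top pixel (397,191), a purple decoy at (407,290), and the blue-knob clamp at (240,175). I'll zoom in for the angles.

```bash
python3 - <<'E'
from h import *
c=ctrl.capture("top");im=c["img"]
crop=im[150:240,350:440,::-1];a=cv2.resize(crop,None,fx=6,fy=6,interpolation=cv2.INTER_CUBIC)
cs=ctrl.capture("side");i2=cs["img"][125:215,275:355,::-1];b=cv2.resize(i2,None,fx=3.2,fy=6*90/90,interpolation=cv2.INTER_CUBIC) if 0 else cv2.resize(i2,(240,270),interpolation=cv2.INTER_CUBIC)
b=cv2.copyMakeBorder(b,0,270,0,0,cv2.BORDER_CONSTANT);cv2.imwrite("pics/crop1.png",np.hstack([a,b]))
def mask(im):
    h=cv2.cvtColor(im,cv2.COLOR_RGB2HSV);m=((h[...,0]<6)|(h[...,0]>174))&(h[...,1]>170)&(h[...,2]>60);return m
m=mask(im);m[:, :380]=0;m[:,420:]=0;m[:165]=0;m[215:]=0
ys,xs=np.nonzero(m);P=np.array([pix2z((x,y),c,152)[:2] for x,y in zip(xs,ys)])
print(len(P),P.mean(0));u,s,v=np.linalg.svd(P-P.mean(0));print("bar dir",v[0],np.arctan2(v[0,1],v[0,0]),s)
print(cv2.minAreaRect(P.astype(np.float32)))
# grey-green base angle
h=cv2.cvtColor(im,cv2.COLOR_RGB2HSV);g=(h[...,0]>60)&(h[...,0]<95)&(h[...,1]>70);g[:,:350]=0;g[:,440:]=0;g[:150]=0;g[240:]=0
ys,xs=np.nonzero(g);Q=np.array([pix2z((x,y),c,0)[:2] for x,y in zip(xs,ys)],np.float32);print(len(Q),cv2.minAreaRect(Q))
for X in((492,-149,140),(292,-170,140)):print(proj(X,c),proj(X,cs))
E
```

```text
128 [ 493.3881376  -150.63265152]
bar dir [-0.89858326 -0.43880305] -2.6873264522966314 [134.42908853  42.24051119]
((490.6148986816406, -151.75852966308594), (46.376251220703125, 13.19755744934082), 27.407594680786133)
1050 ((500.1242370605469, -158.34561157226562), (98.40061950683594, 148.17816162109375), 67.12698364257812)
[397.72723974 190.38027608] [313.82467662 145.02329271]
[406.88387148 292.28951644] [409.54745661 147.30840779]
```

View pics/crop1.png

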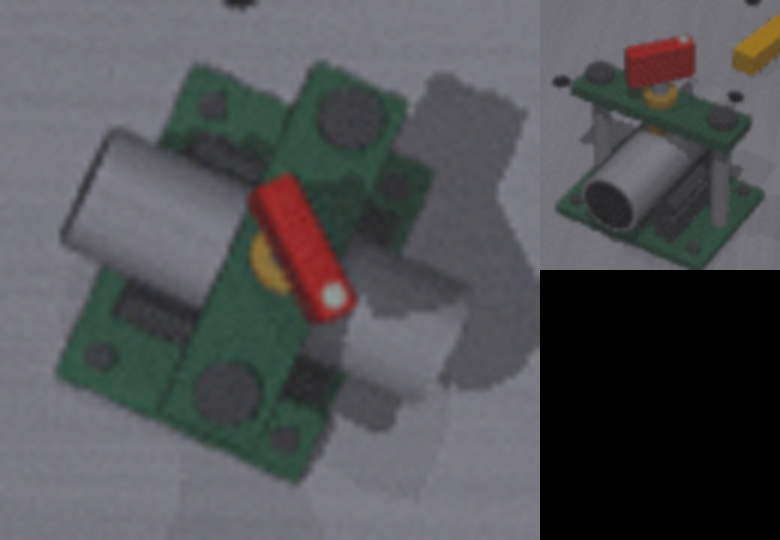

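The crop shows the white dot at the lower-right end of the red bar, crop pixel (333,295). The bar lies at about +0.48 rad, and the clamp's x axis, from the bolts at (350,118) and (227,392), at about -0.41. The knob therefore reads about 0.89. I'll move above it.

Emit:
{"api": "send_rows", "payload": {
  "targets": [
    [-0.3,0.037,-0.017,0,0,0,0],
    [-0.3,0.037,-0.017,0,0,0,0],
    [-0.3,0.037,-0.017,0,0,0,0],
    [-0.3,0.037,-0.017,0,0,0,0],
    [-0.3,0.037,-0.017,0,0,0,0],
    [-0.3,0.037,-0.017,0,0,0,0],
    [-0.3,0.037,-0.017,0,0,0,0],
    [-0.3,0.037,-0.017,0,0,0,0],
    [-0.3,0.037,-0.017,0,0,0,0],
    [-0.3,0.037,-0.017,0,0,0,0]
  ],
  "squeeze": 40
}}

```text
time_s: 1.85
eef_pos: [490.9, -149.4, 231.4]
ee_rot: [0.0, 0.973, 0.231, 0.0]
force: [0.7, -1.0, 0.1]
grip_width: 0.645
grip_force: 0.0
```

```bash
cat >> h.py <<'E'
def st(tgt=(492,-149.3)):
    s=ctrl.sense();w,x,y,z=s["ee_rot"];yaw=np.arctan2(2*(x*y+w*z),1-2*(y*y+z*z))
    d=np.array(tgt)-s["eef_pos"][:2];c_,s_=np.cos(yaw),np.sin(yaw)
    print("t",round(s["time_s"],2),"p",np.round(s["eef_pos"],1),"yaw",round(yaw,4),"toolxy",np.round([d[0]*c_+d[1]*s_,d[0]*s_-d[1]*c_],1),"F",np.round(s["force"],1),"T",np.round(s["wrist_torque"],2),"g",round(s["grip_width"],3),round(s["grip_force"],1),"q",np.round(s["joints"],2))
    return s
E
python3 - <<'E'
from h import *
st()
c=ctrl.capture("top");cs=ctrl.capture("side")
b1=pix2z((408.3,169.7),c,111);b2=pix2z((387.8,215.3),c,111);print((b1+b2)/2,np.arctan2(*(b1-b2)[1::-1]))
for n,k in(("t",c),("s",cs)):
    for d in ctrl.landmark_of("red_grip",k):print(n,round(d["score"],2),np.round(d["point"],1),np.round(pix2z(d["point"],k,140),1))
i=cs["img"][60:220,240:420,::-1];j=c["img"][110:270,330:470,::-1]
cv2.imwrite("pics/c2.png",np.hstack([cv2.resize(i,None,fx=2.4,fy=2.4),cv2.resize(j,None,fx=2.4,fy=2.4)]))
E
```

```text
t 1.85 p [ 490.9 -149.4  231.4] yaw 0.4668 toolxy [1.  0.4] F [ 0.7 -1.   0.1] T [ 0.   -0.04  0.01] g 0.645 0.0 q [-0.52  0.29  1.53 -0.    1.32  0.58]
[ 489.87917653 -154.34813945  111.        ] -0.4041239519141004
s 0.62 [407.6 146. ] [ 296.1 -174.1  140. ]
```

View pics/c2.png

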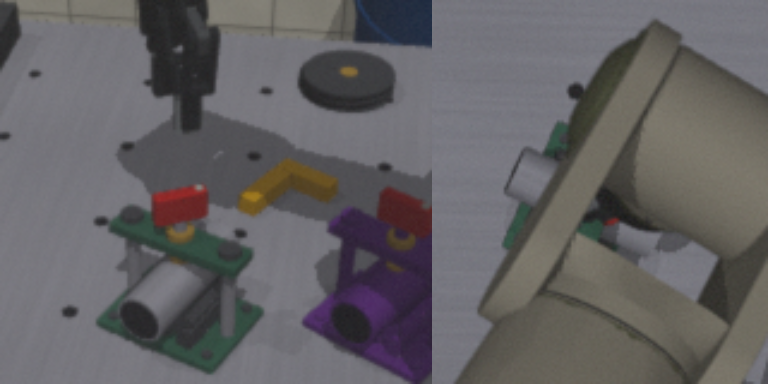

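Top view is now occluded by the arm; the side view shows the open fingers above and behind the red bar (side pixel ≈(315,145)). I'll fit the bar's box model to the first unobstructed pair to get its axis and angle.

```bash
cat >> h.py <<'E'
def redmask(im,roi):
    h=cv2.cvtColor(im,cv2.COLOR_RGB2HSV);m=(((h[...,0]<8)|(h[...,0]>172))&(h[...,1]>130)&(h[...,2]>50)).astype(np.uint8)
    k=np.zeros_like(m);x0,y0,x1,y1=roi;k[y0:y1,x0:x1]=m[y0:y1,x0:x1]
    ys,xs=np.nonzero(k);hl=cv2.convexHull(np.stack([xs,ys],1).astype(np.int32));cv2.fillConvexPoly(k,hl,1);return k
def box(p,c):
    x,y,th=p;B=[(a*25,b*7,z) for a in(-1,1) for b in(-1,1) for z in(122,152)]
    W=[(x+a*np.cos(th)-b*np.sin(th),y+a*np.sin(th)+b*np.cos(th),z) for a,b,z in B]
    return cv2.convexHull(np.array([proj(w,c) for w in W],np.float32))
def cost(p,views):
    e=[]
    for c,m in views:
        k=np.zeros((m.shape[0]*1,m.shape[1]),np.uint8);r=np.zeros_like(k)
        cv2.fillConvexPoly(r,np.round(box(p,c)*16).astype(np.int32),255,cv2.LINE_AA,4)
        e.append(np.abs(r/255.-m).sum())
    return sum(e)
def fit(views,p0):
    from scipy.optimize import minimize
    return min((minimize(cost,np.add(p0,d),args=(views,),method="Nelder-Mead",options=dict(initial_simplex=np.add(p0,d)+np.array([[0,0,0],[5,0,0],[0,5,0],[0,0,.15]]))) for d in([0,0,0],[0,-4,.1],[3,0,-.1])),key=lambda r:r.fun)
E
python3 - <<'E'
from h import *
c=ctrl.capture("top");cs=ctrl.capture("side")
T=cv2.imread("pics/top1.png")[:,:,::-1];S=cv2.imread("pics/side1.png")[:,:,::-1]
mt=redmask(T,(385,170,418,212));ms=redmask(S,(295,130,332,162));print(mt.sum(),ms.sum())
for v in([(c,mt),(cs,ms)],[(c,mt)],[(cs,ms)]):
    r=fit(v,[492,-150,.48]);print(np.round(r.x,3),round(r.fun,1))
print(pix2z((400.1,190.8),c,152))
E
```

```text
226 299
[ 490.804 -154.023    0.554] 187.6
[ 491.115 -154.531    0.513] 65.7
[ 490.595 -154.682    0.858] 104.7
[ 490.42048872 -151.7637576   152.        ]
```

```bash
python3 - <<'E'
from h import *
c=ctrl.capture("top");cs=ctrl.capture("side")
out=[]
for n,k,x0,y0,roi in(("top",c,380,170,(385,170,418,212)),("side",cs,293,125,(295,130,332,162))):
    I=cv2.imread(f"pics/{n}1.png");m=redmask(I[:,:,::-1],roi)
    z=8;J=cv2.resize(I[y0:y0+45,x0:x0+45],None,fx=z,fy=z,interpolation=cv2.INTER_NEAREST)
    f=lambda h:np.round((np.array(h,float)-[x0,y0]+.5)*z).astype(np.int32)
    cv2.polylines(J,[f(box((490.8,-154,.52),k))],True,(255,255,0),1)
    cv2.polylines(J,[f(box((492,-149.5,.48),k))],True,(0,255,0),1)
    hl=cv2.findContours(m,0,1)[0]
    out.append(J);print(cv2.boundingRect(m))
cv2.imwrite("pics/ov.png",np.hstack(out))
E
```

```text
(392, 179, 17, 25)
(304, 138, 22, 16)
```

View pics/ov.png

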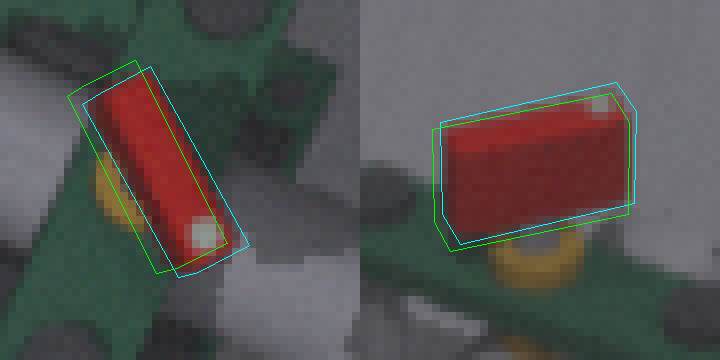

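The overlay puts the axis between the two outlines and close to the cyan one: (491, -153), with the bar at about 0.50 rad. I'll descend, then grip.

Emit:
{"api": "send_rows", "payload": {
  "targets": [
    [-0.3,-0.0015,0.0035,0,0,0,-0.035],
    [-0.3,0,0,0.02,0,0,0],
    [-0.3,0,0,0.02,0,0,0],
    [-0.3,0,0,0.02,0,0,0],
    [-0.3,0,0,0.02,0,0,0],
    [-0.3,0,0,0.015,0,0,0],
    [-0.3,0,0,0.01,0,0,0],
    [-0.3,0,0,0.004,0,0,0],
    [-0.3,0,0,0,0,0,0],
    [-0.3,0,0,0,0,0,0]
  ]
}}

```text
time_s: 3.5
eef_pos: [490.7, -154.4, 122.8]
ee_rot: [0.0, 0.969, 0.248, 0.0]
force: [0.9, 0.0, -0.5]
grip_width: 0.65
grip_force: 0.0
```

```bash
python3 - <<'E'
from h import *
st((491,-153))
cs=ctrl.capture("side");cv2.imwrite("pics/s3.png",cv2.resize(cs["img"][90:190,260:380,::-1],None,fx=5,fy=5))
E
```

```text
t 3.5 p [ 490.7 -154.4  122.8] yaw 0.5018 toolxy [ 1.  -1.1] F [ 0.9  0.  -0.5] T [-0.02 -0.01  0.  ] g 0.65 0.0 q [-0.53  0.4   1.67 -0.    1.06  0.54]
```

View pics/s3.png

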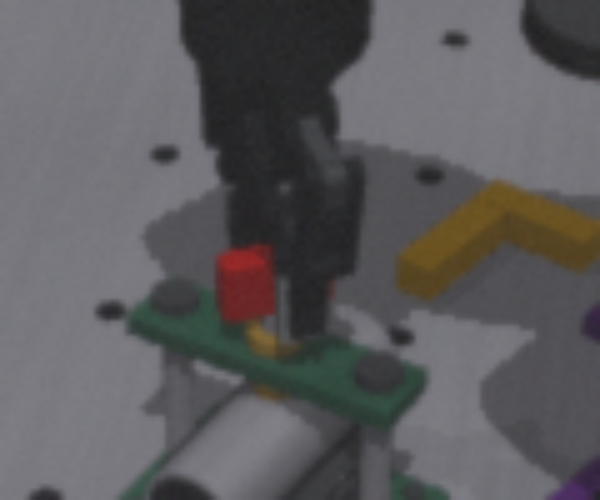

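The fingers straddle the bar: near finger at crop ≈(310,270), bar from 218 to 330. I'll check the predicted finger position against the picture.

```bash
python3 - <<'E'
from h import *
cs=ctrl.capture("side")
y=.502
for r in(27,35,45):
  p=np.array([490.7,-154.4])+r*np.array([-np.sin(y),np.cos(y)])
  for a in(-11,11):
    q=p+a*np.array([np.cos(y),np.sin(y)])
    print(r,a,[np.round((proj((*q,z),cs)-[260,90])*5) for z in(133,150)])
E
```

```text
27 -11 [array([321., 311.]), array([321., 278.])]
27 11 [array([272., 322.]), array([271., 289.])]
35 -11 [array([328., 322.]), array([328., 289.])]
35 11 [array([278., 333.]), array([278., 300.])]
45 -11 [array([336., 336.]), array([337., 303.])]
45 11 [array([286., 347.]), array([286., 314.])]
```

Consistent. Closing the gripper.

Emit:
{"api": "send_rows", "payload": {
  "targets": [
    [-0.3,0.001,-0.001,0.0015,0,0,0],
    [0.3,0,0,0,0,0,0],
    [1,0,0,0,0,0,0],
    [1,0,0,0,0,0,0],
    [1,0,0,0,0,0,0],
    [1,0,0,0,0,0,0],
    [1,0,0,0,0,0,0],
    [1,0,0,0,0,0,0],
    [1,0,0,0,0,0,0],
    [1,0,0,0,0,0,0]
  ],
  "squeeze": 40
}}

```text
time_s: 4.85
eef_pos: [490.8, -153.0, 120.9]
ee_rot: [0.0, 0.969, 0.248, 0.0]
force: [-1.3, -0.6, 3.8]
grip_width: 0.158
grip_force: 42.4
```

```bash
python3 - <<'E'
from h import *
st((491,-153))
E
```

```text
t 4.85 p [ 490.8 -153.   120.9] yaw 0.5018 toolxy [0.1 0.1] F [-1.3 -0.6  3.8] T [0.   0.16 0.04] g 0.158 42.4 q [-0.53  0.41  1.68 -0.    1.06  0.54]
```

Gripped, with very low side force. Turning clockwise to just short of the stop.

Emit:
{"api": "send_rows", "payload": {
  "targets": [
    [1,0,0,0,0,0,0.09],
    [1,0,0,0,0,0,0.09],
    [1,0,0,0,0,0,0.09],
    [1,0,0,0,0,0,0.09],
    [1,0,0,0,0,0,0.09],
    [1,0,0,0,0,0,0.09],
    [1,0,0,0,0,0,0.09],
    [1,0,0,0,0,0,0.09],
    [1,0,0,0,0,0,0.03],
    [1,0,0,0,0,0,0]
  ]
}}

```text
time_s: 6.1
eef_pos: [490.8, -152.9, 120.9]
ee_rot: [-0.0, 0.992, -0.123, 0.0]
force: [-0.6, 0.9, 4.6]
grip_width: 0.155
grip_force: 42.8
```

```bash
python3 - <<'E'
from h import *
st((491,-153))
E
```

```text
t 6.1 p [ 490.8 -152.9  120.9] yaw -0.2474 toolxy [0.2 0.1] F [-0.6  0.9  4.6] T [ 0.22  0.14 -0.1 ] g 0.155 42.8 q [-0.53  0.41  1.68  0.    1.06  1.29]
```

Emit:
{"api": "send_rows", "payload": {
  "targets": [
    [1,0,0,0,0,0,0.015],
    [1,0,0,0,0,0,0.015],
    [1,0,0,0,0,0,0.015],
    [1,0,0,0,0,0,0.015],
    [1,0,0,0,0,0,0.015],
    [1,0,0,0,0,0,0.015],
    [1,0,0,0,0,0,0.015],
    [1,0,0,0,0,0,0.015],
    [1,0,0,0,0,0,0],
    [1,0,0,0,0,0,0]
  ]
}}

```text
time_s: 7.35
eef_pos: [490.8, -152.9, 120.9]
ee_rot: [-0.0, 0.983, -0.183, 0.0]
force: [-1.4, 1.7, 5.7]
grip_width: 0.159
grip_force: 42.9
```

```bash
python3 - <<'E'
from h import *
st((491,-153))
E
```

```text
t 7.35 p [ 490.8 -152.9  120.9] yaw -0.3683 toolxy [0.2 0.1] F [-1.4  1.7  5.7] T [0.29 0.16 0.  ] g 0.159 42.9 q [-0.53  0.41  1.68  0.    1.06  1.41]
```

Emit:
{"api": "send_rows", "payload": {
  "targets": [
    [1,0,0,0,0,0,0.01],
    [1,0,0,0,0,0,0.01],
    [1,0,0,0,0,0,0.01],
    [1,0,0,0,0,0,0.01],
    [1,0,0,0,0,0,0.01],
    [1,0,0,0,0,0,0.01],
    [1,0,0,0,0,0,0],
    [1,0,0,0,0,0,0],
    [1,0,0,0,0,0,0],
    [1,0,0,0,0,0,0]
  ]
}}

```text
time_s: 8.6
eef_pos: [490.9, -152.9, 120.9]
ee_rot: [0.0, 0.977, -0.212, 0.0]
force: [0.8, 1.4, 5.0]
grip_width: 0.154
grip_force: 47.7
```

```bash
python3 - <<'E'
from h import *
st((491,-153))
E
```

```text
t 8.6 p [ 490.9 -152.9  120.9] yaw -0.4268 toolxy [0.1 0. ] F [0.8 1.4 5. ] T [ 0.29 -0.02  0.98] g 0.154 47.7 q [-0.53  0.41  1.68 -0.    1.06  1.47]
```

The stop has been reached (moment 0.98 N m). I'll push slightly more to confirm it and measure the stiffness.

Emit:
{"api": "send_rows", "payload": {
  "targets": [
    [1,0,0,0,0,0,0.01],
    [1,0,0,0,0,0,0.005],
    [1,0,0,0,0,0,0],
    [1,0,0,0,0,0,0],
    [1,0,0,0,0,0,0],
    [1,0,0,0,0,0,0],
    [1,0,0,0,0,0,0],
    [1,0,0,0,0,0,0],
    [1,0,0,0,0,0,0],
    [1,0,0,0,0,0,0]
  ]
}}

```text
time_s: 9.85
eef_pos: [490.9, -152.9, 120.9]
ee_rot: [0.0, 0.976, -0.219, 0.0]
force: [0.2, 2.7, 4.7]
grip_width: 0.157
grip_force: 55.2
```

```bash
python3 - <<'E'
from h import *
st((491,-153))
E
```

```text
t 9.85 p [ 490.9 -152.9  120.9] yaw -0.441 toolxy [0.1 0. ] F [0.2 2.7 4.7] T [ 0.32 -0.05  1.41] g 0.157 55.2 q [-0.53  0.41  1.68 -0.    1.06  1.48]
```

The stop extrapolates to yaw ≈ -0.40, matching the clamp angle. Backing off to yaw ≈ 0.39.

Emit:
{"api": "send_rows", "payload": {
  "targets": [
    [1,0,0,0,0,0,-0.1],
    [1,0,0,0,0,0,-0.1],
    [1,0,0,0,0,0,-0.1],
    [1,0,0,0,0,0,-0.1],
    [1,0,0,0,0,0,-0.1],
    [1,0,0,0,0,0,-0.1],
    [1,0,0,0,0,0,-0.1],
    [1,0,0,0,0,0,-0.1],
    [1,0,0,0,0,0,-0.033],
    [1,0,0,0,0,0,0]
  ]
}}

```text
time_s: 11.1
eef_pos: [490.9, -153.0, 120.9]
ee_rot: [0.0, 0.981, 0.193, 0.0]
force: [-0.7, 1.9, 5.0]
grip_width: 0.155
grip_force: 42.8
```

```bash
python3 - <<'E'
from h import *
st((491,-153))
E
```

```text
t 11.1 p [ 490.9 -153.   120.9] yaw 0.3884 toolxy [0. 0.] F [-0.7  1.9  5. ] T [ 0.28 -0.03  0.04] g 0.155 42.8 q [-0.53  0.41  1.68  0.    1.06  0.65]
```

Now opening; then rising in a second call, once the fingers are clear.

Emit:
{"api": "send_rows", "payload": {
  "targets": [
    [0.4,0,0,0,0,0,0],
    [0.2,0,0,0,0,0,0],
    [-0.1,0,0,0,0,0,0],
    [-0.3,0,0,0,0,0,0],
    [-0.3,0,0,0,0,0,0],
    [-0.3,0,0,0,0,0,0],
    [-0.3,0,0,-0.01,0,0,0],
    [-0.3,0,0,-0.025,0,0,0],
    [-0.3,0,0,-0.03,0,0,0],
    [-0.3,0,0,-0.03,0,0,0]
  ]
}}

```text
time_s: 12.35
eef_pos: [490.8, -152.9, 217.5]
ee_rot: [0.0, 0.981, 0.194, 0.0]
force: [0.0, -0.4, 0.1]
grip_width: 0.653
grip_force: 0.0
```

Emit:
{"api": "send_rows", "payload": {
  "targets": [
    [-0.3,-0.037,0.017,-0.01,0,0,0],
    [-0.3,-0.037,0.017,0,0,0,0],
    [-0.3,-0.037,0.017,0,0,0,0],
    [-0.3,-0.037,0.017,0,0,0,0],
    [-0.3,-0.037,0.017,0,0,0,0],
    [-0.3,-0.037,0.017,0,0,0,0],
    [-0.3,-0.037,0.017,0,0,0,0],
    [-0.3,-0.037,0.017,0,0,0,0],
    [-0.3,0,0,0,0,0,0],
    [-0.3,0,0,0,0,0,0]
  ]
}}

```text
time_s: 13.6
eef_pos: [269.0, -390.9, 226.2]
ee_rot: [0.0, 0.981, 0.194, 0.0]
force: [0.6, -0.5, -0.4]
grip_width: 0.653
grip_force: 0.0
```

```bash
python3 - <<'E'
from h import *
st((491,-153))
c=ctrl.capture("top");cs=ctrl.capture("side");out=[]
for n,k,x0,y0 in(("top",c,380,170),("side",cs,293,125)):
    z=8;J=cv2.resize(np.ascontiguousarray(k["img"][y0:y0+45,x0:x0+45,::-1]),None,fx=z,fy=z,interpolation=cv2.INTER_NEAREST)
    h=box((491,-153,.388),k);cv2.polylines(J,[np.round((h-[x0,y0]+.5)*z).astype(np.int32)],True,(255,255,0),1);out.append(J)
cv2.imwrite("pics/ov2.png",np.hstack(out))
r=fit([(c,redmask(c["img"],(385,170,418,212)))],[491,-153,.39]);print(r.x,r.fun)
T=cv2.imread("pics/top1.png")[:,:,::-1]
m=redmask(c["img"],(385,170,418,212));m0=redmask(T,(385,170,418,212))
for k in(m0,m):print(cv2.minAreaRect(np.argwhere(k)[:,::-1].astype(np.float32)))
E
```

```text
t 13.6 p [ 269.  -390.9  226.2] yaw 0.3898 toolxy [ 295.7 -135.7] F [ 0.6 -0.5 -0.4] T [-0.03 -0.01  0.04] g 0.653 0.0 q [-1.22  0.21  1.65  0.    1.28 -0.03]
[ 4.90875309e+02 -1.53098811e+02  4.25982085e-01] 68.94117647058823
((400.10003662109375, 191.19998168945312), (24.59674644470215, 8.9442720413208), 63.43495178222656)
((399.89654541015625, 191.24136352539062), (24.8831729888916, 9.284767150878906), 68.19859313964844)
```

View pics/ov2.png

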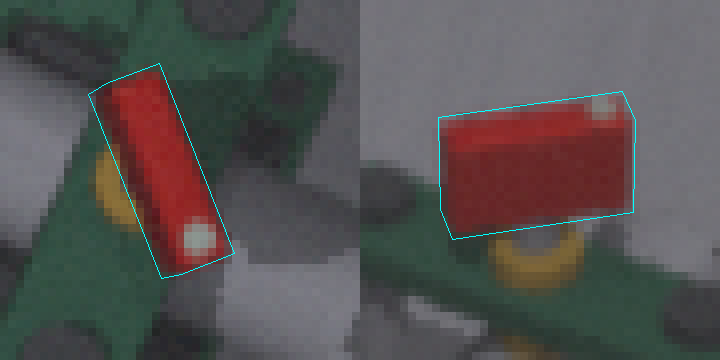

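The final picture shows the red bar matching the model drawn at 0.388 rad in both views, with the dot at crop (198,238). The gripper is well clear, so I'm handing in.

```bash
python3 -c "
from rig import ctrl
print(ctrl.finish_job())"
```

```text
the job is handed in; nothing more can be done
None
```

I screwed the red knob down to its hard stop, backed it off about 0.785 rad (an eighth of a turn), let go, and handed the job in at about 14 s; I kept clear of the blue and purple clamps, and the verdict wasn't shown.

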